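# Shim a battery cell in its compression jig and hold the clamp plate down

## Task

The cell in the compression jig is too thin for its clamp plate, which would land on the two stop sleeves and leave the cell loose: lay spacer plates squarely on the cell, one on another, until the stack stands just above the sleeve tops, by no more than about one plate's thickness. Then set the clamp plate over both tie studs with its cut-out on the terminal side and press it down so that it bears on the stack. Finish while still holding its handle and pressing down firmly (about 15 N), so that a colleague can run the nuts on; leave the other things on the bench alone.

Things in the scene. Friction and masses are not known exactly. Their poses are not given: they have to be found in the camera images.
- jig: Cell compression jig, fixed to the bench: aluminium base 190 (its y) x 110 x 15 mm. Origin on the bench under the base's centre. On its y axis, 65 mm either side of the centre, stand two steel stop sleeves, 26 mm across, tops 60 mm above the bench. The cell lies between them. Terminal side: -x, where a low black block with two brass screws stands on the base (top 29 mm above the bench).
- jig_stop (a point): Point midway between the stop sleeves, level with their top faces (60 mm above the bench). Out of each sleeve rises a tie stud, 10 mm thick, to 102 mm above the bench, with a tapered tip to 108 mm.
- cell: Grey prismatic battery cell, 86 mm (y) x 38 mm, lying flat and fixed in the jig, its two terminals pointing to the jig's -x side. Origin at the centre of its top face, axes as the jig's. Cells differ in thickness: the top lies 37 to 56 mm above the bench, always below the sleeve tops, so 1 to 3 spacer plates are needed.
- clamp: Steel clamp plate, about 0.32 kg, 160 mm (its y) x 60 mm (its x) x 10 mm, flat on the bench, handle up. Origin at the centre of its underside, z up. Each end has an open slot 16 mm wide and 24 mm deep (slot bottoms 56 mm from the centre) that goes down over a tie stud. The middle of its -x long side has a cut-out 30 mm long, 12 mm deep, for the cell's terminals; the other side is straight.
- clamp_handle (a point): Centre of the clamp plate's black handle bar, 35 mm above the plate's underside. The bar is 66 mm long (plate's y), 14 mm wide (plate's x) and spans 28 to 42 mm above the underside, on two posts 24 mm either side of the centre.
- clamp_cutout (a point): Middle of the cut-out's inner edge at the plate's top face, 18 mm from the plate's centre towards its -x side.
- shim0: One of four equal loose dark-anodised aluminium spacer plates (shims), 90 mm (its y) x 40 mm (its x) x 10 mm thick, 0.1 kg, lying flat on the bench. Origin at the centre of its underside. The plates may change places from run to run.
- shim1: One of four equal loose dark-anodised aluminium spacer plates (shims), 90 mm (its y) x 40 mm (its x) x 10 mm thick, 0.1 kg, lying flat on the bench. Origin at the centre of its underside. The plates may change places from run to run.
- shim2: One of four equal loose dark-anodised aluminium spacer plates (shims), 90 mm (its y) x 40 mm (its x) x 10 mm thick, 0.1 kg, lying flat on the bench. Origin at the centre of its underside. The plates may change places from run to run.
- shim3: One of four equal loose dark-anodised aluminium spacer plates (shims), 90 mm (its y) x 40 mm (its x) x 10 mm thick, 0.1 kg, lying flat on the bench. Origin at the centre of its underside. The plates may change places from run to run.
- wrench: Bystander: 150 mm open-ended wrench lying on the bench; origin at its underside, mid-length, long along x.
- vial: Bystander: amber jar 38 mm across, 70 mm tall, upright; origin at the centre of its underside.
- nut_dish: Bystander: white plastic dish 84 mm across, 14 mm tall, with two nuts; origin at the centre of its underside.
- caliper: Bystander: digital caliper 190 mm long (y), up to 16 mm thick, lying flat; origin under the middle of its beam.
- spare_cell: Bystander: grey prismatic cell 86 (y) x 38 (x) x 22 mm lying on the bench; origin at the centre of its underside.
- reagent: Bystander: amber bottle 60 mm across, 110 mm tall, upright; origin at the centre of its underside.
Not all that is in view belongs to the job. What is shaped like the clamp but blue is not meant.

How it is judged:
On the way, in this order (a step that is already met when the one before it is completed fails the run):
1. a spacer plate lies squarely on the cell, let go (((contact force between shim0 and cell above 0.3 N and horizontal distance between shim0 and jig below 0.01 m and angle between shim0's own z axis and vertical below 0.06 rad and contact force between the fingers and shim0 below 0.1 N) or (contact force between shim1 and cell above 0.3 N and horizontal distance between shim1 and jig below 0.01 m and angle between shim1's own z axis and vertical below 0.06 rad and contact force between the fingers and shim1 below 0.1 N) or (contact force between shim2 and cell above 0.3 N and horizontal distance between shim2 and jig below 0.01 m and angle between shim2's own z axis and vertical below 0.06 rad and contact force between the fingers and shim2 below 0.1 N) or (contact force between shim3 and cell above 0.3 N and horizontal distance between shim3 and jig below 0.01 m and angle between shim3's own z axis and vertical below 0.06 rad and contact force between the fingers and shim3 below 0.1 N))), for 0.1 s.
2. the clamp plate is down over both studs, cut-out on the terminal side (x of clamp in the frame of jig between -0.006 and 0.006 m and y of clamp in the frame of jig between -0.008 and 0.008 m and angle between the y axis of clamp and the y axis of jig, either way round below 0.1 rad and angle between clamp's own z axis and vertical below 0.06 rad and x of clamp_cutout in the frame of jig below -0.01 m and z of clamp in the frame of jig_stop below 0.016 m), for 0.1 s.
At the end, for the whole second after the job is handed in: Clamp plate gripped by its handle, still, level, over both studs (within 6 mm, 0.1 rad), cut-out on the terminal side, underside at most 14 mm above the sleeve tops; the cell carries over 12 N (weights alone: 3-7); each spacer within 10 mm, 0.15 rad of true in the stack, or over 100 mm away (x of clamp in the frame of jig between -0.006 and 0.006 m and y of clamp in the frame of jig between -0.008 and 0.008 m and angle between the y axis of clamp and the y axis of jig, either way round below 0.1 rad and angle between clamp's own z axis and vertical below 0.06 rad and x of clamp_cutout in the frame of jig below -0.01 m and z of clamp in the frame of jig_stop between -0.002 and 0.014 m and contact force between cell and anything else above 12 N and contact force between the fingers and clamp above 15 N and distance between the grasp point and clamp_handle below 0.028 m and linear speed of clamp below 0.01 m/s and (horizontal distance between shim0 and jig above 0.1 m or (horizontal distance between shim0 and jig below 0.01 m and angle between the y axis of shim0 and the y axis of jig, either way round below 0.15 rad and angle between shim0's own z axis and vertical below 0.06 rad)) and (horizontal distance between shim1 and jig above 0.1 m or (horizontal distance between shim1 and jig below 0.01 m and angle between the y axis of shim1 and the y axis of jig, either way round below 0.15 rad and angle between shim1's own z axis and vertical below 0.06 rad)) and (horizontal distance between shim2 and jig above 0.1 m or (horizontal distance between shim2 and jig below 0.01 m and angle between the y axis of shim2 and the y axis of jig, either way round below 0.15 rad and angle between shim2's own z axis and vertical below 0.06 rad)) and (horizontal distance between shim3 and jig above 0.1 m or (horizontal distance between shim3 and jig below 0.01 m and angle between the y axis of shim3 and the y axis of jig, either way round below 0.15 rad and angle between shim3's own z axis and vertical below 0.06 rad))); the arm keeps its last pose, push and grip.
It fails at once if a bystander is pushed more than 30 mm or tipped over (distance of any of wrench, vial, nut_dish, caliper, spare_cell, reagent from where it was at the start of the episode above 0.03 m or angle between any of vial, reagent's own z axis and vertical above 0.5 rad).
It also fails if it takes over 72 s, if anything falls off the work surface, if the arm or the gripper's body presses on something with over 40 N, if the wrist force passes 120 N, or if a joint passes its speed limit or range.

## Robot

A 7-joint arm with a two-finger parallel gripper is mounted at the origin on the work surface. World frame = base frame: x ahead of the robot, y to its left, z up, the work surface at z = 0. Lengths are in m, angles in rad, forces in N, time in s.
With the tool pointing down it reaches from about 0.4 to 0.9 m from the base axis. Payload 5.5 kg.
Tool frame: the origin (TCP) lies at the very end of the fingers, on their centre line; the grasp point (between the pads) lies 19 mm behind it; z points along the fingers, y is the line along which they close (so a half turn about z gives the same grasp; the last joint's range is limited). The gripper opens to 85 mm and grips with 20 to 120 N. Pads are 22 mm wide; open, the fingers measure 114 mm over their backs; the gripper's body (76 mm by 85 mm) begins 54 mm behind the grasp point. The pads swing forward as they close: fully open they stand 13 mm farther back than shut.
Start: joints at [-0.906, 0.501, -0.427, 1.55, 0.221, 1.138, -0.21], TCP at [0.254, 0.598, 0.231] pointing down, gripper open.
Joint ranges: [-2.88, 2.88], [-0.31, 2.03], [-1.54, 1.56], [0.2, 2.42], [-1.41, 4.55], [0.19, 2.02], [-2.57, 2.57]. Speed limits (rad/s): [2.57, 2.57, 3.14, 3.14, 3.14, 3.14, 3.14].

## Interface

Orientations are given as [roll, pitch, yaw] about the fixed x, y, z axes, in that order (R = Rz(yaw) Ry(pitch) Rx(roll)).
In Python, from plant import ctrl gives the robot as it stands. The module is installed in compiled form; this text tells all that it offers. Calls block until the motion is done:
- ctrl.goto(position, orientation): joint-space move of the TCP to a pose.
- ctrl.movel(position, v=0.15, rot=None): straight line of the TCP; rot=None keeps the orientation; v is the mean speed in m/s.
- ctrl.movej(angles): joint-space move.
- ctrl.gripper_open() and ctrl.grab(grip_force=None): open the fingers fully, or close them until they stop; grip_force is the grip in N (None keeps the last).
- ctrl.hold(seconds).
- ctrl.solve_ik(position, orientation): joint angles nearest the present ones, or None.
- ctrl.read_state(): the state.
- ctrl.read_camera(name): name is "side" or "top"; returns a dict with "image" (420x560x3 uint8, red, green, blue), "fx", "fy", "cx", "cy" (pixels), "distortion" ([k1, k2, p1, p2, k3] as OpenCV has them; the pictures are not rectified), "extrinsics" (4x4, takes a point from camera to world coordinates). Camera axes: x right, y down, z forward; pixel columns grow to the right and rows downward; lengths in m; the calibration is good to about 2 mm. A picture is of the moment at which its call begins. There is no depth.
A pose or a line that the arm cannot do raises ctrl.MotionError and nothing moves.
- ctrl.finish_job(): hands the job in; it is judged then, once.
The state is a dict: "t": time; "q": joint angles; "joint_vel": joint speeds; "joint_torque": joint torques, N m; "position": TCP position; "orientation": TCP orientation; "ft_force": force on the tool from outside, world axes, zero at the start; "moment": the same for the moment, N m; "gripper_width": finger opening in m; "grasp_force": force on a finger pad.
Only numpy, scipy, OpenCV 4.12 (cv2) and the standard library are available. Lean on these libraries where they do the work, as an engineer would, in place of code of your own. Each camera call takes 0.05 s, during which the arm holds its last target. There are 200 camera calls.

## Working session

There is one attempt and no reset: what is moved stays moved. The work goes in short steps, each a Python script; the robot and the scene stay as the last script left them, time stands still between calls to the robot, and variables do not carry over. Pictures are saved under pics/ and viewed, at most 10 in all, crops included, and the job is handed in when it is done.

```bash
mkdir -p pics; ls
python3 - <<'E'
from plant import ctrl
import cv2,numpy as np
for n in("side","top"):
    c=ctrl.read_camera(n)
    cv2.imwrite(f"pics/{n}0.png",c["image"][:,:,::-1])
    np.save(f"{n}0.npy",c,allow_pickle=True)
    print(n,[c[k] for k in("fx","fy","cx","cy","distortion")]);print(np.round(c["extrinsics"],4))
s=ctrl.read_state();print(s)
E
```

```text
pics
side [543.6066816177128, 543.6066816177128, 279.2858869342625, 217.7749660868398, array([-0.18093003,  0.        ,  0.        ,  0.        ,  0.        ])]
[[-0.9983 -0.0215  0.0536  0.446 ]
 [-0.0572  0.4985 -0.865   1.3487]
 [-0.0081 -0.8666 -0.4989  0.8667]
 [ 0.      0.      0.      1.    ]]
top [536.7176832404773, 536.7176832404773, 274.22531148066264, 209.86520906107555, array([-0.0514209,  0.       ,  0.       ,  0.       ,  0.       ])]
[[ 0.0182 -0.9824  0.1861  0.1887]
 [-0.9998 -0.0166  0.0101 -0.067 ]
 [-0.0069 -0.1862 -0.9825  1.8859]
 [ 0.      0.      0.      1.    ]]
{'t': 0.1, 'q': array([-0.90579638,  0.50177673, -0.42679148,  1.55132733,  0.22076948,
        1.13831446, -0.21026527]), 'joint_vel': array([-3.07356860e-04, -1.65729331e-03,  2.04209419e-03, -3.11851479e-03,
       -9.92461366e-04,  6.59451040e-04, -2.35903181e-05]), 'joint_torque': array([-1.14009687e-02, -5.70819390e+01, -5.83854139e+00, -2.81748676e+01,
        1.04800533e-02,  5.61875597e-03, -2.28320556e-05]), 'position': array([0.25399175, 0.5976426 , 0.230355  ]), 'orientation': array([-3.13981368e+00, -8.57898435e-05,  2.73984523e+00]), 'ft_force': array([0.42176296, 0.15009648, 0.51377228]), 'moment': array([ 0.01623899, -0.00715728,  0.00417974]), 'grasp_force': 0.0, 'gripper_width': 0.08560259008277134}
```

View pics/top0.png

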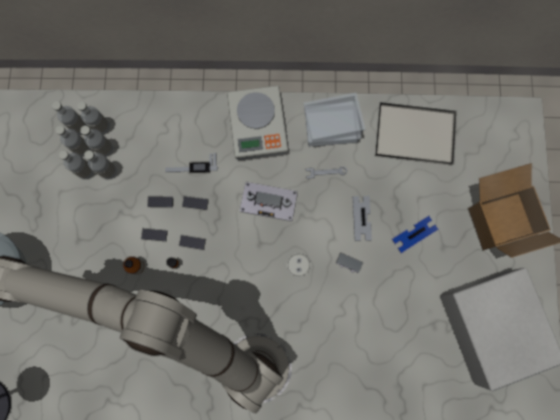

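View pics/side0.png

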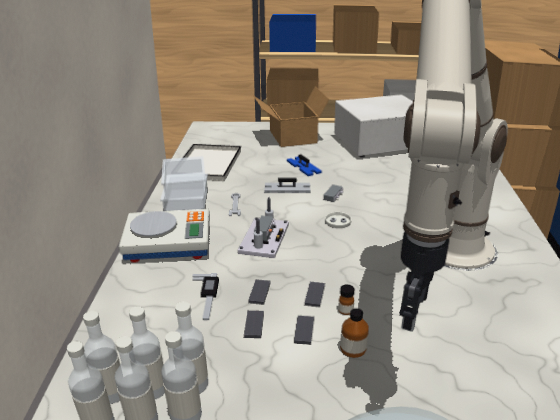

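The top view shows the jig at about (268,202), with its dark terminal block on the lower side. The four shims are at (160,202), (195,203), (154,235) and (192,242). The clamp is at (362,218), with the blue decoy at (415,234). In the side view the jig is at (265,235) and the clamp at (288,187). I'll zoom in on the parts that matter.

```bash
cat > h.py <<'E'
import numpy as np,cv2
def load(n):return np.load(n+".npy",allow_pickle=True).item()
def K(c):return np.array([[c["fx"],0,c["cx"]],[0,c["fy"],c["cy"]],[0,0,1.]])
def ray(c,uv):
    p=cv2.undistortPoints(np.array(uv,float).reshape(-1,1,2),K(c),np.array(c["distortion"])).reshape(-1,2)
    E=c["extrinsics"];return E[:3,3],np.c_[p,np.ones(len(p))]@E[:3,:3].T
def onplane(c,uv,z):
    o,d=ray(c,uv);return o+d*((z-o[2])/d[:,2])[:,None]
def tri(c1,u1,c2,u2):
    o1,d1=ray(c1,u1);o2,d2=ray(c2,u2);out=[]
    for a,b in zip(d1,d2):
        s=np.linalg.lstsq(np.c_[a,-b],o2-o1,rcond=None)[0];P=o1+s[0]*a;Q=o2+s[1]*b
        out.append(np.r_[(P+Q)/2,np.linalg.norm(P-Q)])
    return np.array(out)
def proj(c,P):
    M=np.linalg.inv(c["extrinsics"]);return cv2.projectPoints(np.array(P,float).reshape(-1,1,3),cv2.Rodrigues(M[:3,:3])[0],M[:3,3],K(c),np.array(c["distortion"]))[0].reshape(-1,2)
def comps(img,box,mask,amin):
    x0,y0,x1,y1=box;m=mask(cv2.cvtColor(img[y0:y1,x0:x1],cv2.COLOR_RGB2HSV)).astype(np.uint8)
    out=[]
    for k in cv2.findContours(m,cv2.RETR_EXTERNAL,cv2.CHAIN_APPROX_NONE)[0]:
        if cv2.contourArea(k)>amin:
            r=cv2.minAreaRect(k);out.append((np.array(r[0])+[x0,y0],cv2.boxPoints(r)+[x0,y0],cv2.contourArea(k)))
    return out
E
python3 - <<'E'
from h import *
t,s=load("top0"),load("side0")
print(proj(t,[[0,0,0],[.254,.598,.23]]),proj(s,[[0,0,0],[.254,.598,.23]]))
def crop(c,x,y,w,h):return cv2.resize(c["image"][y:y+h,x:x+w,::-1],(400,300),interpolation=cv2.INTER_CUBIC)
cv2.imwrite("pics/z1.png",np.vstack([np.hstack([crop(t,235,175,68,51),crop(t,330,190,72,54)]),np.hstack([crop(s,225,180,100,75),crop(s,230,265,108,81)])]))
E
```

```text
[[257.34633028 367.21446211]
 [ 63.44315156 285.23999634]] [[458.15875486 247.61881992]
 [413.09145786 319.14046152]]
```

View pics/z1.png

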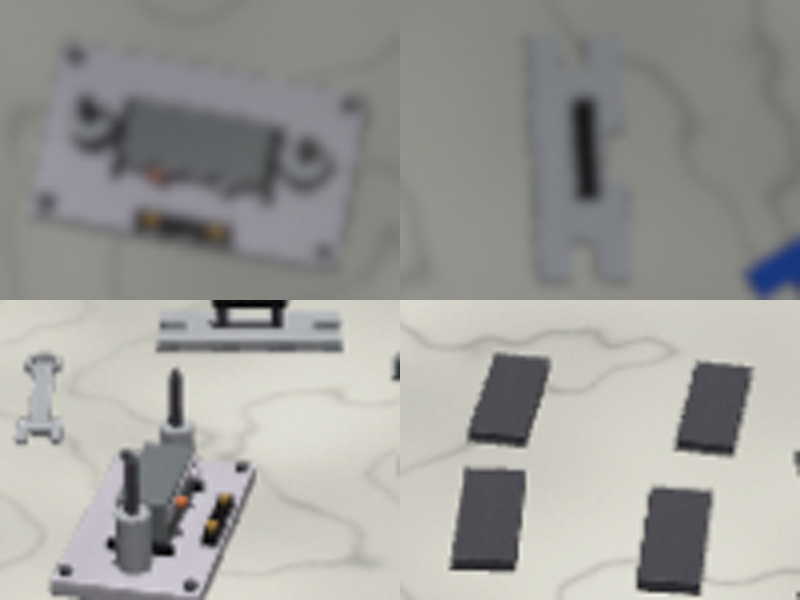

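The zoom shows the clamp's cut-out facing right in the top picture, which is world -y. The jig's terminal block faces down, which is world -x. The jig is turned by about 10°. The four shims lie well apart. Next I'll measure positions.

```bash
cat > meas.py <<'E'
from h import *
def yawof(P,long=True):
    a=P[1]-P[0];b=P[2]-P[1]
    v=a if (np.linalg.norm(a)>np.linalg.norm(b))==long else b
    return np.degrees(np.arctan2(v[1],v[0]))%180
if __name__=="__main__":
    t,s=load("top0"),load("side0");it,is_=t["image"],s["image"]
    dark=lambda h:(h[...,2]<75)
    for n,c,box,z in(("shim top",t,(135,190,215,252),.01),("shim side",s,(235,275,330,345),.01),("handle top",t,(350,195,375,240),.042),("handle side",s,(270,170,310,190),.042)):
        for cen,b,a in comps(c["image"],box,dark if 'top' in n else (lambda h:h[...,2]<100),25 if 'handle' in n else 60):
            P=onplane(c,b,z);print(n,cen.round(1),a,onplane(c,[cen],z)[0].round(4),yawof(P).round(1),np.linalg.norm(P[1]-P[0]).round(3),np.linalg.norm(P[2]-P[1]).round(3))
    h=cv2.cvtColor(it,cv2.COLOR_RGB2HSV)
    print("hsv base",h[190,250],h[206,290],"bench",h[225,250],h[180,290],"cell",h[199,268],"clamp",h[225,358],"bench",h[225,340])
    hs=cv2.cvtColor(is_,cv2.COLOR_RGB2HSV);print("side celltop",hs[218,263],"base",hs[245,260],"bench",hs[250,310])
    print("jar centres",onplane(t,[[132,265],[173,262]],.1),onplane(s,[[353,352],[346,311]],0))
E
python3 meas.py
python3 - <<'E'
from h import *
t,s=load("top0"),load("side0")
def crop(c,x,y,w,h,k):return cv2.resize(c["image"][y:y+h,x:x+w,::-1],(w*k,h*k),interpolation=cv2.INTER_CUBIC)
a=crop(s,235,190,60,75,8);b=crop(t,238,178,60,48,5)
im=np.zeros((600,800,3),np.uint8);im[:,:480]=a;im[:240,485:785]=b
c=crop(t,345,192,40,54,6);im[245:245+324,485:725]=c
cv2.imwrite("pics/z2.png",im)
E
```

```text
shim top [192.1 242. ] 185.5 [0.4238 0.2399 0.01  ] 81.6 0.031 0.085
shim top [154.1 234.5] 181.0 [0.4482 0.3761 0.01  ] 86.3 0.032 0.085
shim top [195.  202.8] 196.0 [0.565  0.2359 0.01  ] 82.7 0.034 0.086
shim top [160.  201.5] 196.5 [0.5676 0.362  0.01  ] 90.9 0.087 0.033
shim side [303.4 329.8] 412.5 [0.4517 0.3853 0.01  ] 87.1 0.097 0.04
shim side [253.7 324.1] 405.0 [0.5699 0.3706 0.01  ] 92.0 0.1 0.042
shim side [314.2 293.8] 318.0 [0.427  0.2472 0.01  ] 82.8 0.101 0.041
shim side [259.  291.6] 330.0 [0.5684 0.2447 0.01  ] 84.1 0.106 0.045
handle top [362.8 216.5] 42.0 [ 0.5196 -0.3575  0.042 ] 3.3 0.012 0.06
handle side [287. 182.] 130.5 [ 0.5222 -0.3282  0.042 ] 2.4 0.063 0.062
hsv base [131  15 134] [130  12 128] bench [ 30  11 145] [ 35  11 140] cell [102  13  99] clamp [107  13 133] bench [ 35  10 146]
side celltop [101  16 125] base [113  10 105] bench [ 25  15 210]
jar centres [[0.33147377 0.42328742 0.1       ]
 [0.34423139 0.2860272  0.1       ]] [[0.33822242 0.44491557 0.        ]
 [0.34776896 0.30045768 0.        ]]
```

View pics/z2.png

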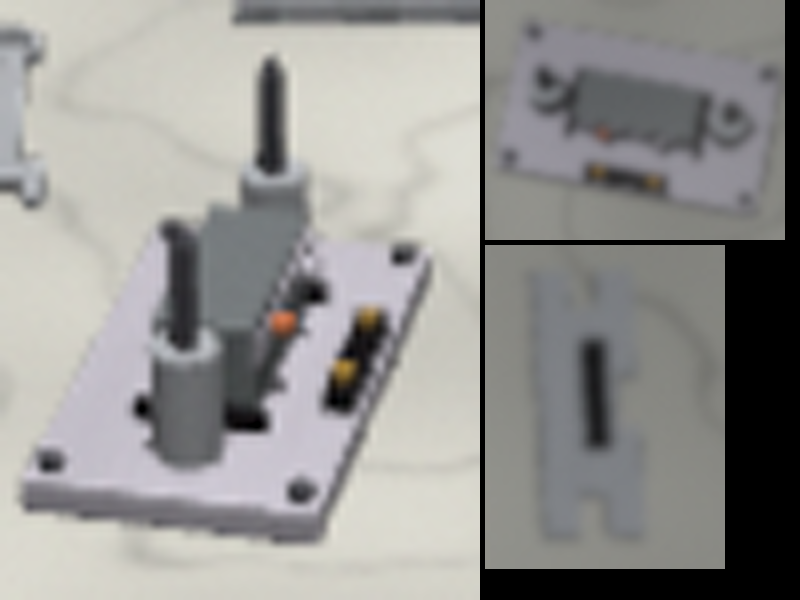

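Run:
```python
from h import *
from meas import yawof
t,s=load("top0"),load("side0")
pur=lambda h:(h[...,0]>85)&(h[...,0]<150)&(h[...,1]>4)
for n,c,box,z in(("base",t,(235,175,303,226),.015),("clamp",t,(345,188,380,246),.01)):
    for cen,b,a in comps(c["image"],box,pur,300):
        P=onplane(c,b,z);print(n,cen.round(1),a,onplane(c,[cen],z)[0].round(4),yawof(P).round(1),np.linalg.norm(P[1]-P[0]).round(3),np.linalg.norm(P[2]-P[1]).round(3))
print("studs",tri(t,[[250,193],[287.4,200]],s,[[256.5,218.5],[268.75,197.75]]).round(4))
print("cell",tri(t,[[255,201.6],[281,207],[283.4,197]],s,[[266.25,231],[272.9,216.9],[261.25,215.6]]).round(4))
print("cell top onplane z=.05",onplane(t,[[269,199.3]],.05))
# side base corners on z=.015
b=[[237.6,250.3],[275.4,255.5],[289,222.5]]
P=onplane(s,b,.015);print("base side",P.round(4),((P[0]+P[2])/2).round(4))
print("clamp handle tri",tri(t,[[362.8,216.5]],s,[[287,181]]).round(4))
```

```text
base [268.2 201. ] 1433.5 [ 0.5748 -0.0258  0.015 ] 80.2 0.11 0.19
clamp [361.5 218. ] 562.5 [ 0.5199 -0.3579  0.01  ] 1.4 0.059 0.157
studs [[ 0.5875  0.0348  0.104   0.0082]
 [ 0.5639 -0.0927  0.1034  0.0053]]
cell [[ 0.565   0.0194  0.0549  0.0025]
 [ 0.5503 -0.0716  0.0494  0.0062]
 [ 0.5863 -0.0794  0.0486  0.0062]]
cell top onplane z=.05 [[ 0.57374813 -0.02909918  0.05      ]]
base side [[ 0.6457  0.0628  0.015 ]
 [ 0.5363  0.0843  0.015 ]
 [ 0.5058 -0.1     0.015 ]] [ 0.5757 -0.0186  0.015 ]
clamp handle tri [[ 0.5227 -0.3593  0.0304  0.0019]]
```

```bash
cat > r.py <<'E'
from plant import ctrl
from h import *
PI=np.pi
def st(m=""):
    s=ctrl.read_state();print(m,"t",round(s["t"],2),"p",s["position"].round(4),"rpy",s["orientation"].round(3),"F",s["ft_force"].round(1),"w",round(s["gripper_width"],4),"g",round(s["grasp_force"],1));return s
def ori(d):return [PI,0,np.radians(d)]
def shots(tag):
    for n in("side","top"):
        c=ctrl.read_camera(n);np.save(n+tag+".npy",c,allow_pickle=True);cv2.imwrite(f"pics/{n}{tag}.png",c["image"][:,:,::-1])
def pick_shim(x,y,d):
    ctrl.goto([x,y,.10],ori(d));ctrl.movel([x,y,.0015],v=.12);st("down")
    ctrl.grab(40);st("grab");ctrl.movel([x,y,.17],v=.2);st("up")
E
python3 - <<'E'
from r import *
for n,p,ys in(("A",[.5665,.238,.1],(83,-97)),("jig",[.575,-.024,.15],(80.2,-99.8)),("clamp",[.521,-.358,.1],(2.4,182.4,-177.6)),("C",[.45,.378,.1],(86.7,-93))):
    for y in ys:
        q=ctrl.solve_ik(p,ori(y));print(n,y,None if q is None else np.round(q,2))
pick_shim(.5665,.238,83)
ctrl.goto([.575,-.024,.18],ori(80.2));st("jig")
shots("1")
E
```

```text
A 83 [-0.38  0.56 -0.09  1.75  0.06  0.83 -0.61]
A -97 [ 0.04  0.65 -0.65  1.74  0.48  0.92  2.2 ]
jig 80.2 [-0.1   0.43  0.11  1.83 -0.06  0.89 -0.12]
jig -99.8 [-0.88  0.91  1.35  1.85 -0.96  1.23 -2.52]
clamp 2.4 [-0.    0.73  0.81  1.73 -0.63  0.96 -0.47]
clamp 182.4 [ 0.35  0.6   0.28  1.72 -0.21  0.86  2.34]
clamp -177.6 [ 0.35  0.6   0.28  1.72 -0.21  0.86  2.34]
C 86.7 [-0.65  0.52 -0.12  1.82  0.08  0.81 -0.87]
C -93 [-0.2   0.63 -0.73  1.81  0.52  0.91  1.92]
down t 2.88 p [0.5672 0.2384 0.0022] rpy [ 3.140e+00 -1.000e-03  1.449e+00] F [0.1 0.  0.1] w 0.0856 g 0.0
grab t 3.37 p [0.5671 0.2382 0.0024] rpy [ 3.141e+00 -1.000e-03  1.449e+00] F [-0.2 -1.   5.8] w 0.0385 g 40.5
up t 4.36 p [0.5654 0.2375 0.1685] rpy [-3.139e+00  1.000e-03  1.449e+00] F [ 0.3  1.  -1.9] w 0.0388 g 40.3
jig t 5.38 p [ 0.575  -0.0216  0.1796] rpy [-3.141e+00 -1.000e-03  1.402e+00] F [-0.1  0.7 -1.8] w 0.039 g 40.3
```

Run:
```python
from r import *
st()
t,s=load("top1"),load("side1")
def crop(c,x,y,w,h,k):return cv2.resize(c["image"][y:y+h,x:x+w,::-1],(w*k,h*k),interpolation=cv2.INTER_CUBIC)
im=np.hstack([crop(s,215,150,80,120,5),crop(t,228,150,80,120,5)])
cv2.imwrite("pics/z3.png",im)
print(proj(s,[[.575,-.0216,.18]]),proj(t,[[.575,-.0216,.18]]))
```

```text
t 5.48 p [ 0.5752 -0.021   0.1797] rpy [-3.141e+00 -1.000e-03  1.404e+00] F [ 0.4  0.4 -0.6] w 0.0387 g 40.3
[[263.41049433 185.64734414]] [[266.05150932 190.68338207]]
```

View pics/z3.png

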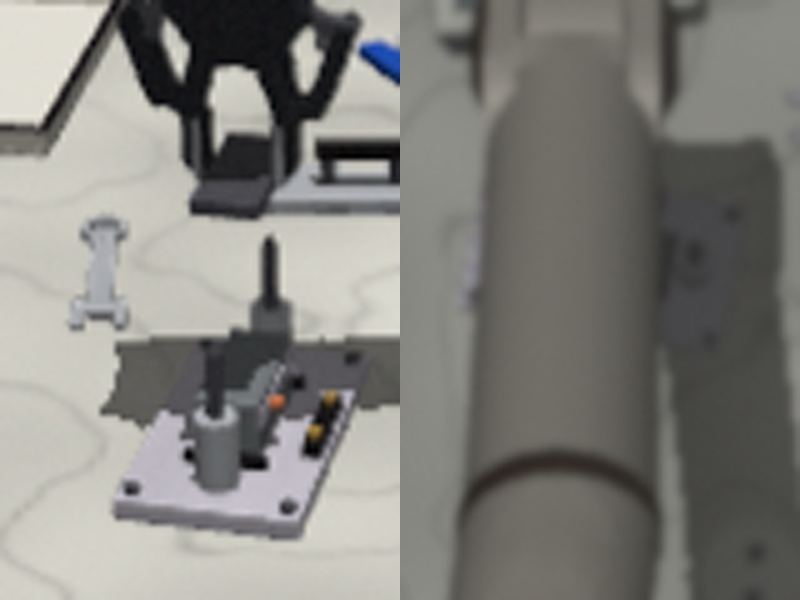

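The side view shows the shim held level over the jig, with the lower corners of its near edge at about (253.4,192) and (268,193.2). The arm hides the jig in the top view, so I'll check the offset with the side camera alone.

Run:
```python
from r import *
s=load("side1")
P=onplane(s,[[253.4,192],[268,193.2]],.1775);m=P.mean(0);d=P[0]-P[1]
a=np.degrees(np.arctan2(d[1],d[0]));print(P.round(4),m.round(4),a)
u=np.radians(80.2);print("centre by side",m[:2]-.045*np.array([np.cos(u),np.sin(u)]))
# dark shim top contour corners too
print("base corners now",[onplane(s,[p],.015)[0].round(4) for p in([238,252.8],[274.5,257],[288.2,228.5])])
```

```text
[[0.6    0.0138 0.1775]
 [0.5589 0.0194 0.1775]] [0.5795 0.0166 0.1775] -7.76737567298236
centre by side [ 0.57180653 -0.02773944]
base corners now [array([0.643 , 0.0756, 0.015 ]), array([0.5383, 0.0919, 0.015 ]), array([ 0.5067, -0.064 ,  0.015 ])]
```

```bash
cat >> r.py <<'E'
def descend(x,y,z0,zmin,thr,step=.0015,v=.03):
    ctrl.movel([x,y,z0],v=.12);ctrl.hold(.15);f0=ctrl.read_state()["ft_force"][2];z=z0
    while z>zmin:
        z-=step;ctrl.movel([x,y,z],v=v)
        s=ctrl.read_state()
        if s["ft_force"][2]-f0>thr:break
    st("contact z=%.4f f0=%.1f"%(z,f0));return z
E
python3 - <<'E'
from r import *
x,y=.5745,-.0255
z=descend(x,y,.066,.033,4)
ctrl.hold(.2);st()
ctrl.gripper_open();ctrl.hold(.2);st("open")
ctrl.movel([x,y,.17],v=.2)
ctrl.goto([.569,.364,.17],ori(91.5));shots("2");st()
t,s=load("top2"),load("side2")
def crop(c,x,y,w,h,k):return cv2.resize(c["image"][y:y+h,x:x+w,::-1],(w*k,h*k),interpolation=cv2.INTER_CUBIC)
im=np.hstack([crop(s,230,190,67,72,6),np.vstack([crop(t,235,175,66,51,6),np.zeros((432-306,396,3),np.uint8)])]);cv2.imwrite("pics/z4.png",im)
E
```

```text
contact z=0.0570 f0=-0.9 t 8.23 p [ 0.5746 -0.0255  0.0582] rpy [ 3.141 -0.     1.4  ] F [-3.4  0.   8.5] w 0.0385 g 41.3
 t 8.43 p [ 0.5746 -0.0255  0.0582] rpy [ 3.141 -0.     1.4  ] F [-4.6  0.1  9.1] w 0.0388 g 41.3
open t 9.16 p [ 0.5745 -0.0255  0.057 ] rpy [-3.142  0.     1.4  ] F [ 0.2 -0.1  0. ] w 0.0854 g 0.0
 t 11.43 p [0.5704 0.3613 0.17  ] rpy [3.141e+00 1.000e-03 1.593e+00] F [-0.3  0.3 -0.4] w 0.0856 g 0.0
```

View pics/z4.png

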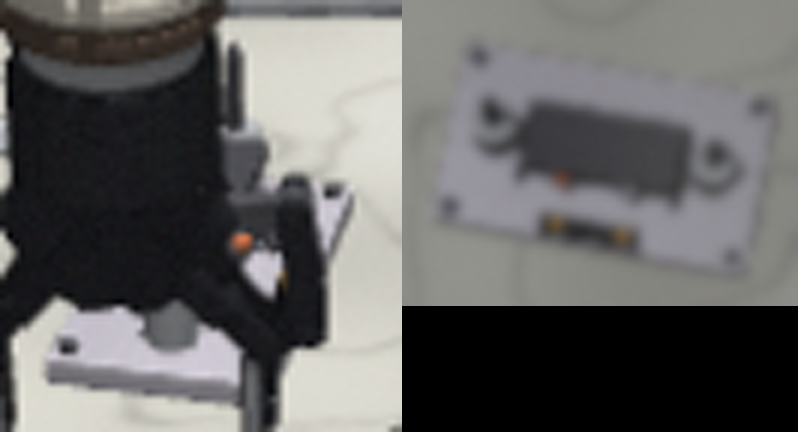

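The top view shows the shim on the cell, centred between the sleeves. Contact height puts the cell top at about 56 mm. I'll move the arm over the clamp for a clear look, then check position and height.

Run:
```python
from r import *
from meas import yawof
ctrl.goto([.521,-.358,.14],ori(182.4));shots("3");st()
t,s=load("top3"),load("side3")
for n,c,box,mask,z,am in(("base",t,(235,175,303,226),lambda h:(h[...,0]>85)&(h[...,0]<150)&(h[...,1]>4),.015,300),("shim",load("top2"),(253,187,285,213),lambda h:h[...,2]<80,.066,60)):
    for cen,b,a in comps(c["image"],box,mask,am):
        P=onplane(c,b,z);print(n,cen.round(1),a,onplane(c,[cen],z)[0].round(4),yawof(P).round(1),np.linalg.norm(P[1]-P[0]).round(3),np.linalg.norm(P[2]-P[1]).round(3))
def crop(c,x,y,w,h,k):return cv2.resize(c["image"][y:y+h,x:x+w,::-1],(w*k,h*k),interpolation=cv2.INTER_CUBIC)
im=np.zeros((600,800,3),np.uint8);im[:,:400]=crop(s,240,190,50,75,8);im[:300,400:]=cv2.resize(crop(t,235,165,100,75,4),(400,300));im[300:,400:]=crop(s,255,150,100,75,4);cv2.imwrite("pics/z5.png",im)
```

```text
t 14.09 p [ 0.5217 -0.3571  0.1401] rpy [ 3.141  0.    -3.098] F [-0.2 -0.3  0.9] w 0.0856 g 0.0
base [268.1 201. ] 1432.0 [ 0.5748 -0.0253  0.015 ] 80.1 0.11 0.19
shim [267.7 199.5] 262.0 [ 0.5695 -0.0251  0.066 ] 81.3 0.039 0.103
```

View pics/z5.png

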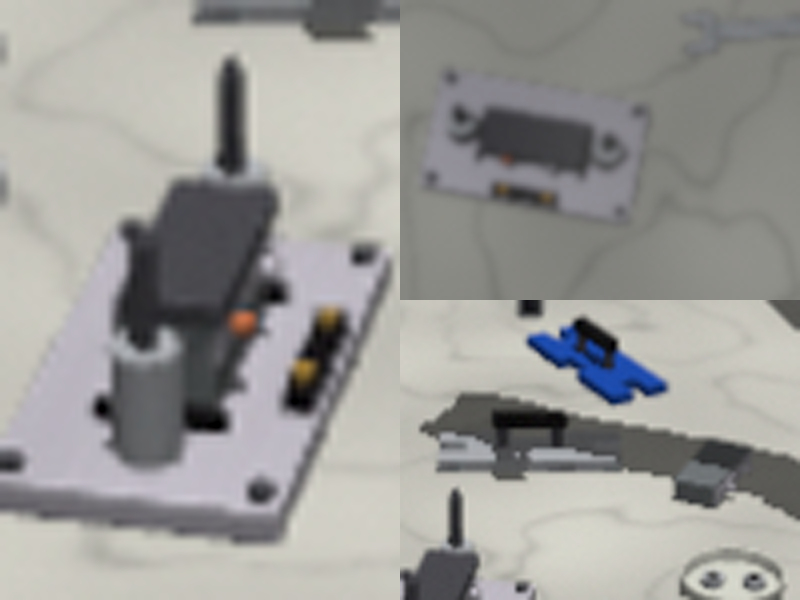

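The side view shows the shim flat on the cell and standing above the far sleeve top. The clamp's handle is clear of obstacles. One quick check on heights and centres, then I'll pick the clamp.

Run:
```python
from r import *
t,s=load("top3"),load("side3")
T=tri(t,[[256.75,191.75],[283,197],[254.5,202],[282.5,207.5]],s,[[260,227.5],[261.9,212.8],[266.5,229],[274.4,213.8]]);print("shim",T.round(4),T.mean(0).round(4))
q=onplane(t,[[250.5,195.5],[287.5,202.5]],.06);print("sleeves top",q.round(4),q.mean(0).round(4))
S=onplane(s,[[258.4,233],[269,212.2]],.06);print("sleeves side",S.round(4),S.mean(0).round(4))
ctrl.movel([.521,-.358,.016],v=.12);st("down")
ctrl.grab(80);st("grab");ctrl.movel([.521,-.358,.10],v=.12);ctrl.movel([.521,-.358,.20],v=.2);st("up");shots("4")
```

```text
shim [[ 0.5905  0.0139  0.0646  0.0123]
 [ 0.5839 -0.0779  0.0592  0.0062]
 [ 0.5631  0.0207  0.0622  0.0045]
 [ 0.5465 -0.0768  0.0575  0.0051]] [ 0.571  -0.03    0.0609  0.007 ]
sleeves top [[ 0.5841  0.0354  0.06  ]
 [ 0.5614 -0.0937  0.06  ]] [ 0.5727 -0.0292  0.06  ]
sleeves side [[ 0.587   0.0391  0.06  ]
 [ 0.5657 -0.0824  0.06  ]] [ 0.5764 -0.0216  0.06  ]
down t 15.28 p [ 0.5218 -0.3584  0.0169] rpy [-3.141e+00  1.000e-03 -3.100e+00] F [ 0.1 -0.4 -0.2] w 0.0855 g 0.0
grab t 15.93 p [ 0.5212 -0.3585  0.0165] rpy [-3.141e+00  1.000e-03 -3.100e+00] F [-0.2  0.3  3.4] w 0.0126 g 78.7
up t 17.43 p [ 0.5201 -0.3575  0.1986] rpy [ 3.14e+00 -2.00e-03 -3.10e+00] F [-1.1  0.2 -3.2] w 0.0126 g 78.1
```

Run:
```python
from r import *
x,y=.575,-.0250
ctrl.goto([x,y,.20],ori(80.1));ctrl.hold(.3);st()
ctrl.movel([x,y,.135],v=.1);ctrl.hold(.3);st();shots("5")
s=load("side5")
cv2.imwrite("pics/z6.png",cv2.resize(s["image"][150:270,210:320,::-1],(550,600),interpolation=cv2.INTER_CUBIC))
```

```text
t 19.77 p [ 0.575  -0.0254  0.2   ] rpy [-3.142  0.     1.398] F [-0.2 -1.  -3. ] w 0.0125 g 78.0
 t 20.88 p [ 0.5754 -0.025   0.1356] rpy [ 3.141 -0.     1.398] F [ 0.6 -0.5 -3.9] w 0.0128 g 78.0
```

View pics/z6.png

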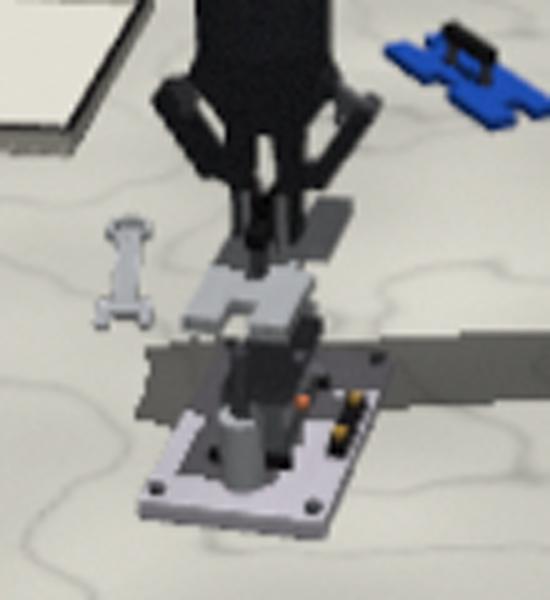

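The side view shows the clamp just above the near stud, with the stud at about x=237 px inside the slot mouth (225–252). The cut-out faces the terminal side. I'll descend under force monitoring.

Run:
```python
from r import *
x,y=.575,-.0250
z=.135
while z>.082:
    z-=.003;ctrl.movel([x,y,z],v=.06);s=ctrl.read_state();f=s["ft_force"]
    if abs(f[2]+3.2)>5 or np.hypot(*f[:2])>6: break
st("z=%.4f"%z);print(ctrl.read_state()["moment"].round(2))
```

```text
z=0.0810 t 25.48 p [ 0.5755 -0.025   0.0823] rpy [ 3.141 -0.     1.398] F [-1.8  0.4  6. ] w 0.0124 g 79.4
[0.04 0.65 0.01]
```

Contact came at an underside height of about 65.8 mm, which matches one shim on a 56 mm cell, with no side load. Now I'll press.

Run:
```python
from r import *
x,y=.575,-.0250
z=.081
for i in range(20):
    ctrl.hold(.3)
    if ctrl.read_state()["ft_force"][2]>15: break
    z-=.0004;ctrl.movel([x,y,z],v=.01)
ctrl.hold(.8);st("z=%.4f"%z);shots("6")
ctrl.hold(.5);st()
cv2.imwrite("pics/z7.png",cv2.resize(load("side6")["image"][160:265,225:305,::-1],(450,590),interpolation=cv2.INTER_CUBIC))
```

```text
z=0.0798 t 28.23 p [ 0.5756 -0.025   0.0822] rpy [ 3.14  -0.     1.398] F [-6.3 -0.3 14.9] w 0.0121 g 80.8
 t 28.82 p [ 0.5756 -0.025   0.0822] rpy [ 3.14  -0.     1.398] F [-6.5  0.6 14.8] w 0.0124 g 80.8
```

View pics/z7.png

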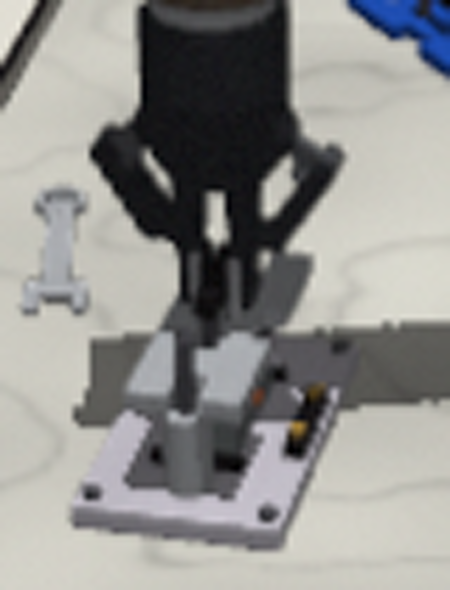

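The side view shows the near stud up through the slot at about (185,375), and the plate level, resting on the stack above the sleeves. The wrist reads about 15 N and holds steady. I'm handing it in.

```bash
python3 -c "
from r import *
print(ctrl.finish_job());st()"
```

```text
the job is handed in; nothing more can be done
None
the job is handed in; nothing more can be done
```

I handed the job in: one spacer on the cell (top about 56 mm), so the stack stands about 6 mm above the sleeves, and the clamp plate is over the studs, cut-out on the terminal side, gripped by its handle and pressed at about 15 N; the far stud was hidden from view and the judge's verdict was not shown.

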